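# Turn the pot carousel to its pointer

## Task

Turn the pot carousel until the red-lidded pot on its tray stands right behind the brass pointer on the carousel's foot, in line with it, by gently pushing sideways with a closed finger on one or more of the spokes that stick out under the tray. Do not grip the spokes, do not touch the tray or the pots (they must ride round standing where they are), and leave the dish and both pairs of pliers where they are. Finish with the hand clear and the carousel at rest.

Things in the scene. Friction and masses are not known exactly. Their poses are not given: they have to be found in the camera images.
- carousel: fixed grey round foot of the carousel, 68 mm radius, on the table. Origin on the turning axis at the table's surface; z up. A low dark tongue (8 mm high, 36 mm wide) reaches along its -x axis to 118 mm from the axis, with a brass arrow on it (top 12 mm above the table) pointing to the axis: the pointer. Its -x axis is the pointer's line, roughly towards the robot
- axis (a point): point on the turning axis at the height of the tray's floor, 51 mm above the table, on which the pots stand
- pointer (a point): point on the top of the brass pointer, 100 mm from the axis and 12 mm above the table
- carousel_hub (a joint): turn of the hub, spokes and tray together about the vertical axis, rad, growing counter-clockwise from above, free from -6.28 to 6.28 either way round; stiff bearing (about 0.12 N m, 1 N at a post), stays where it is left
- spokes: four steel spokes, 9 mm thick, 90 degrees apart, sticking out under the tray, their centre line 36 mm above the table; origin on the axis 27 mm above the table, x axis along the spoke of post0. At 125 mm from the axis each carries an upright black post, 18 mm thick, with a 23 mm ball on top; post and ball reach from 30 to 84 mm above the table
- post0 (a point): middle of the black upright post on spoke 0, 57 mm above the table, 125 mm from the axis
- post1 (a point): middle of the black upright post on spoke 1, 57 mm above the table, 125 mm from the axis
- post2 (a point): middle of the black upright post on spoke 2, 57 mm above the table, 125 mm from the axis
- post3 (a point): middle of the black upright post on spoke 3, 57 mm above the table, 125 mm from the axis
- tray: round aluminium tray with a low rim, 86 mm outer radius, turning with the spokes; origin on the axis under the tray, 45 mm above the table; rim top 57 mm above the table
- red_pot: small pot with a red lid, 41 mm diameter, 36 mm high, standing loose on the tray about 50 mm from the axis; origin at the centre of its underside
- black_pot: pot with a black lid, 51 mm diameter, 46 mm high, loose on the tray about 50 mm from the axis; origin at the centre of its underside
- cream_pot: pot with a cream lid, 59 mm diameter, 40 mm high, loose on the tray about 50 mm from the axis; origin at the centre of its underside
- red_pliers: red-handled pliers lying behind the carousel, 49x144x12 mm, loose; origin at the centre of its underside
- dish: clay dish with a white cone, 84 mm diameter, 36 mm high, loose on the table to the left of the carousel; origin at the centre of its underside
- black_pliers: black-handled pliers lying to the right of the carousel, 49x140x12 mm, loose; origin at the centre of its underside
Things that resemble listed ones, but are neither listed nor needed, are in the scene too. Leave any brown or purple look-alike of the black_pot alone. Of the things that look like the red_pot, the larger one is meant.

How it is judged:
By the outcome, as a careful person would: the job done as asked, in the order asked, and still so for the second after the job is handed in, with the robot touching nothing.
It also fails if it takes over 58 s, if anything falls off the work surface, if the arm or the gripper's body presses on something with over 40 N, if the wrist force passes 120 N, or if a joint passes its speed limit or range.

## Robot

A 6-joint arm with a two-finger parallel gripper is mounted at the origin on a cart in front of the work surface, level with it; the furniture and walls round the work are solid. World frame = base frame: x ahead of the robot, y to its left, z up, the work surface at z = 0. Lengths are in m, angles in rad, forces in N, time in s.
With the tool pointing down it reaches from about 0.35 to 0.775 m from the base axis. Payload 5.5 kg.
Tool frame: the origin (TCP) lies between the finger pads; the fingertips stand 19 mm ahead of it and the grasp point (between the pads) is the TCP; z points along the fingers, y is the direction in which the jaws open and shut (so a half turn about z gives the same grasp; the last joint's range is limited). The gripper opens to 85 mm and grips with 20 to 120 N. Pads are 22 mm wide; open, the fingers measure 114 mm over their backs; the gripper's body (76 mm by 85 mm) begins 54 mm behind the grasp point. The pads swing forward as they close: fully open they stand 13 mm farther back than shut.
Start: joints at [-1.481, 0.313, 0.046, 1.304, 0, 1.431], TCP at [0.131, -0.56, 0.25] pointing down, gripper open.
Joint ranges: [-2.76, 2.76], [-0.86, 1.69], [-1.03, 1.26], [-2.2, 2.34], [-1.47, 1.5], [-3.14, 3.14]. Speed limits (rad/s): [2.57, 2.57, 3.14, 3.14, 3.14, 3.14].

## Interface

Orientations are given as a unit quaternion [w, x, y, z].
In Python, from workcell import get_state, cams, workorder gives the robot as it stands.
- The arm moves only by the tool play_rows, never from a script. Its argument "series" is text: rows parted by semicolons, each of 7 numbers parted by spaces: the opening in per cent of the stroke, from 0 (shut) to 100 (fully open), then the shift along the tool's x, y, z in cm, then the turn, a rotation vector about the tool's x, y, z in degrees. A call has 1 to 12 rows; each row shifts and turns the commanded pose from where the row before left it, along the tool's axes as they then stand; what a row does not reach is not made up. A row lasts 1/8 s, in which the tool goes at most 62.5 mm and 10.7 degrees, less where a joint would pass 70% of its speed; a pose out of reach is approached as far as the arm can. A call with a gripper value outside its range is refused whole. The fingers move at their own pace and stop on an object; "newtons" is the grip in N (left out, the last holds). Time passes only in rows, so rows that do not move let the fingers close. It gives the time, the measured TCP pose, the force and the opening at its end, in the units of the state.
- get_state(): the state, without advancing time (a new reading comes with each control period).
- cams.read_camera(name): name is "scene" or "top" or "wrist"; returns the picture (400x640x3 uint8, red, green, blue); there is no depth.
- cams.get_calibration(name): a dict with "fx", "fy", "cx", "cy" (pixels), "rvec" (rotation vector, rad) and "tvec" (3), from world to camera coordinates, as OpenCV has them. Camera axes: x right, y down, z forward; pixel columns grow to the right and rows downward; lengths in m; the calibration is good to about 2 mm. A picture is of the moment at which its call begins: read the wrist's pose just before it. get_calibration takes no time and is no camera call; for the wrist camera it gives the pose at the moment of the call.
- workorder.hand_in(): hands the job in, once; it reports no verdict.
The state is a dict: "clock": time; "joint_pos": joint angles; "qvel": joint speeds; "tau": joint torques, N m; "tcp_pos": TCP position; "orientation": TCP orientation; "wrist_force": force on the tool from outside, world axes, zero at the start; "ft_torque": the same for the moment, N m; "finger_gap": finger opening in m.
Only numpy, scipy, OpenCV 4.12 (cv2) and the standard library are available. Lean on these libraries where they do the work, as an engineer would, in place of code of your own. Each camera call takes 0.05 s, during which the arm holds its last target.

## Working session

There is one attempt and no reset: what is moved stays moved. The work goes in short steps, Python scripts to look and compute and a tool call to move; the robot and the scene stay as the last step left them, time stands still between calls to the robot, and variables do not carry over. Pictures are saved under pics/ and viewed, and the job is handed in when it is done.

Besides the shell and the picture viewer there is one more tool, called after "Emit:" in YAML: its name, and indented under it one key for each argument. play_rows: Moves the arm, as the interface text tells. Its arguments: {"type":"object","properties":{"series":{"type":"string"},"newtons":{"type":"number"}},"required":["series"]}

```bash
ls; mkdir -p pics; python3 - <<'E'
from workcell import get_state,cams
import cv2
s=get_state();print(s)
for n in("scene","top"):
    cv2.imwrite(f"pics/{n}0.png",cams.read_camera(n)[:,:,::-1]);print(n,cams.get_calibration(n))
E
```

```text
pics
{'clock': 0.0, 'joint_pos': array([-1.48055822e+00,  3.13991523e-01,  4.49632607e-02,  1.30359609e+00,
       -3.93475976e-05,  1.43117862e+00]), 'qvel': array([ 1.54412165e-04,  1.76168787e-05,  8.69067038e-04,  2.58775795e-04,
       -4.09640225e-04, -6.25454742e-04]), 'tau': array([ 5.55472925e-04, -4.80627251e+01,  2.98535174e+01,  1.93822884e-02,
       -1.56578426e-05,  1.16512059e-06]), 'tcp_pos': array([ 0.13093212, -0.5593972 ,  0.24940746]), 'orientation': array([-9.14218272e-04,  9.93402637e-01,  1.14675040e-01,  2.89666348e-06]), 'wrist_force': array([ 0.62438985, -0.84658256, -0.20366834]), 'ft_torque': array([ 0.00144426, -0.01450805, -0.02659308]), 'finger_gap': 0.08561841518296084}
scene {'fx': 504.3432359802183, 'fy': 504.3432359802183, 'cx': 321.8638977910079, 'cy': 205.42176434546886, 'rvec': array([ 0.59619062, -2.54210812,  1.32021226]), 'tvec': array([0.44953227, 0.35967226, 0.90439041])}
top {'fx': 424.02009645179976, 'fy': 424.02009645179976, 'cx': 324.2248402185948, 'cy': 197.55229721561497, 'rvec': array([ 2.1107954 , -2.1030691 ,  0.18231584]), 'tvec': array([-0.25309691,  0.61990131,  0.92857851])}
```

View pics/scene0.png

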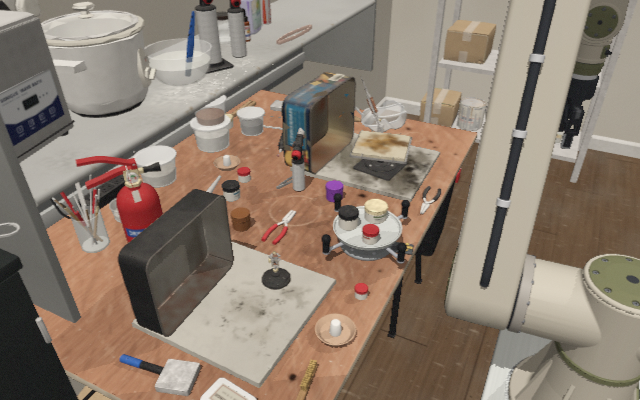

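View pics/top0.png

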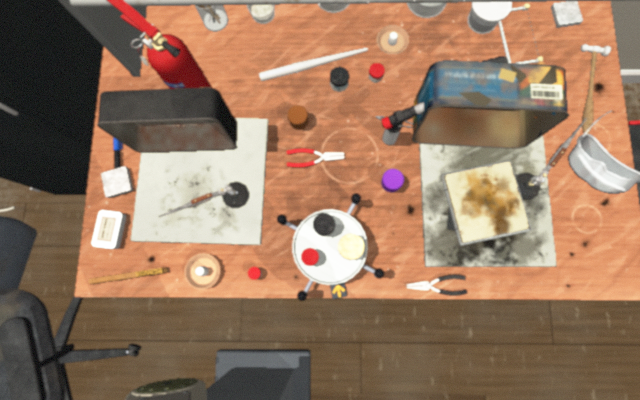

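```bash
python3 - <<'E'
import cv2
im=cv2.imread("pics/top0.png")[150:350,180:420]
cv2.imwrite("pics/topcrop0.png",cv2.resize(im,None,fx=3,fy=3,interpolation=cv2.INTER_CUBIC)[:600])
E
```

```text
(no output)
```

View pics/topcrop0.png

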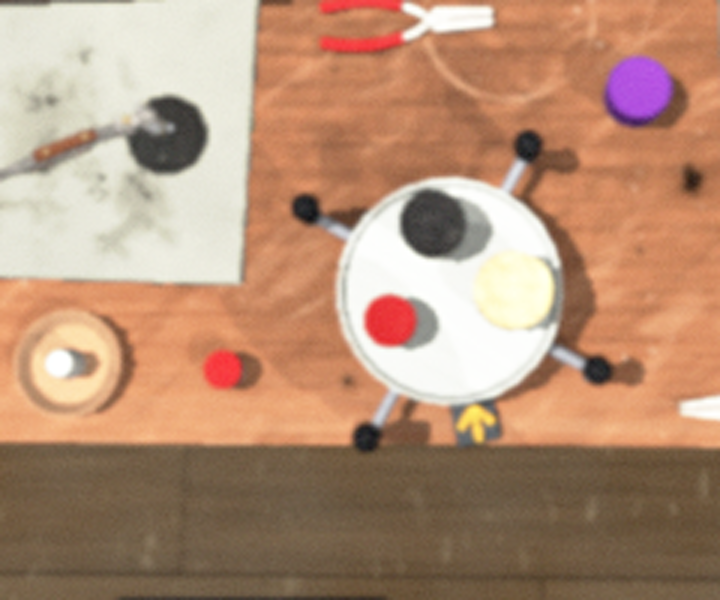

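```bash
cat > h.py <<'E'
import numpy as np,cv2
from workcell import cams
def ray(n,px,z,cal=None):
    c=cal or cams.get_calibration(n)
    K=np.array([[c['fx'],0,c['cx']],[0,c['fy'],c['cy']],[0,0,1]]);R,_=cv2.Rodrigues(np.array(c['rvec']))
    o=-R.T@c['tvec'];d=R.T@np.linalg.inv(K)@np.array([*px,1.]);return o+d*(z-o[2])/d[2]
def proj(n,P):
    c=cams.get_calibration(n)
    K=np.array([[c['fx'],0,c['cx']],[0,c['fy'],c['cy']],[0,0,1]])
    return cv2.projectPoints(np.array(P,float).reshape(-1,1,3),c['rvec'],c['tvec'],K,None)[0].reshape(-1,2)
E
python3 - <<'E'
from h import *
f=lambda u,v,z:ray('top',((u+.5)/3-.5+180,(v+.5)/3-.5+150),z)[:2]
b=np.array([f(*p,.0725) for p in [(305,208),(528,146),(597,370),(366,437)]])
print(b);c=b.mean(0);print('c',c,np.hypot(*(b-c).T),np.degrees(np.arctan2(*(b-c).T[::-1])))
print('tray',f(450,290,.057))
for n,p,z in[('red',(391,320),.087),('black',(433,223),.097),('cream',(514,289),.091),('ptr',(477,422),.012),('smallred',(223,369),.03),('dish',(70,362),.02)]:
    q=f(*p,z);d=q-c;print(n,q,np.hypot(*d),np.degrees(np.arctan2(d[1],d[0])))
E
```

```text
[[ 0.56808443 -0.15385759]
 [ 0.61623939 -0.32314477]
 [ 0.44829405 -0.37241789]
 [ 0.39909159 -0.20297879]]
c [ 0.50792737 -0.26309976] [0.12471056 0.12384223 0.12452544 0.12433727] [  61.1594717   -29.00270166 -118.61257692  151.08370308]
tray [ 0.50781354 -0.26386962]
red [ 0.48324361 -0.22105147] 0.04875804471215989 120.4143638873199
black [ 0.55358034 -0.25165763] 0.04706502250345187 14.070364019230299
cream [ 0.50592628 -0.31108223] 0.048024182293181894 -92.3881098614944
ptr [ 0.40922522 -0.28471764] 0.1010418026996434 -167.64607695420466
smallred [ 0.44837151 -0.08805919] 0.18489483662398642 108.79037262424248
dish [0.45332351 0.0346232 ] 0.3026888576692956 100.39282568745413
```

Emit:
play_rows:
  series: "0 4.04 -1.82 0 0 0 0;0 4.04 -1.82 0 0 0 0;0 4.04 -1.82 0 0 0 0;0 4.04 -1.82 0 0 0 0;0 4.04 -1.82 0 0 0 0;0 4.04 -1.82 0 0 0 0;0 4.04 -1.82 0 0 0 0;0 4.04 -1.82 0 0 0 0;0 0 0 0 0 0 -9;0 0 0 0 0 0 -9;0 0 0 0 0 0 -8.8;0 0 0 0 0 0 0"
  newtons: 30

```text
clock: 1.6
tcp_pos: [0.4124, -0.3443, 0.2499]
orientation: [-0.0, 0.94, 0.341, -0.0]
wrist_force: [0.8, -0.3, 0.5]
finger_gap: 0.0002
```

```bash
python3 - <<'E'
from h import *
from workcell import get_state
s=get_state();print(s['tcp_pos'],s['orientation'],s['finger_gap'],s['clock'])
for n in('wrist','top'):cv2.imwrite(f"pics/{n}1.png",cams.read_camera(n)[:,:,::-1])
E
```

```text
[ 0.41239595 -0.34428151  0.24988197] [-3.74863231e-04  9.40046049e-01  3.41047292e-01 -1.75223491e-04] 0.00021635275109959027 1.6
```

View pics/wrist1.png

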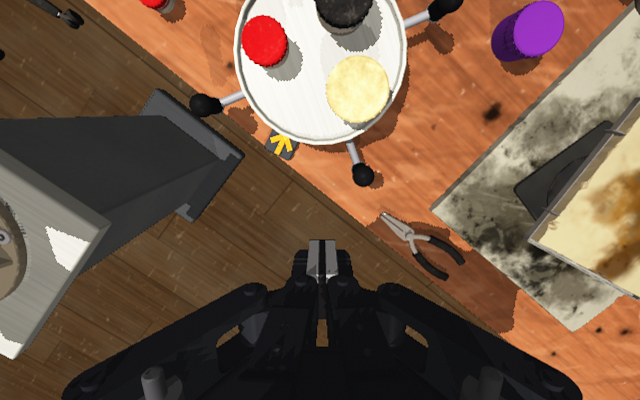

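View pics/top1.png

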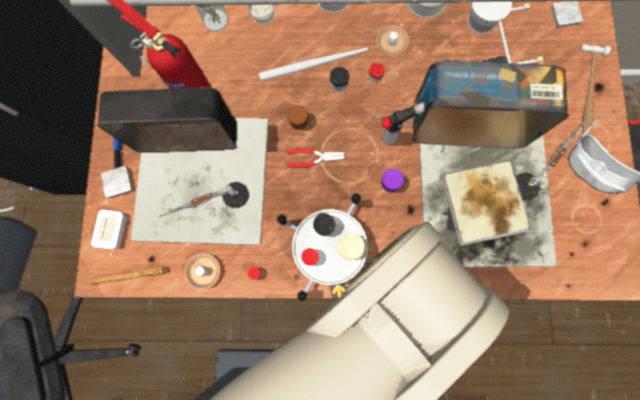

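```bash
python3 - <<'E'
from h import *
im=cv2.imread("pics/wrist1.png")[0:200,180:480]
cv2.imwrite("pics/wc1.png",cv2.resize(im,None,fx=2.6,fy=2.6,interpolation=cv2.INTER_CUBIC))
f=lambda u,v,z:ray('wrist',(u,v),z)[:2]
b=np.array([f(*p,.0725) for p in[(447,8),(363,175),(205,105)]]);print(b, (b[0]+b[2])/2)
c=(b[0]+b[2])/2
for n,p,z in[('red',(265,40),.087),('ptr',(282,143),.012)]:
    q=f(*p,z);d=q-c;print(n,q,np.hypot(*d),np.degrees(np.arctan2(d[1],d[0])))
E
```

```text
[[ 0.60959918 -0.32724762]
 [ 0.44744287 -0.37222452]
 [ 0.39997197 -0.20540615]] [ 0.50478558 -0.26632689]
red [ 0.48325043 -0.22052158] 0.05061510831731506 115.18033790329818
ptr [ 0.40896856 -0.28406824] 0.09744566264424077 -169.5099941754083
```

View pics/wc1.png

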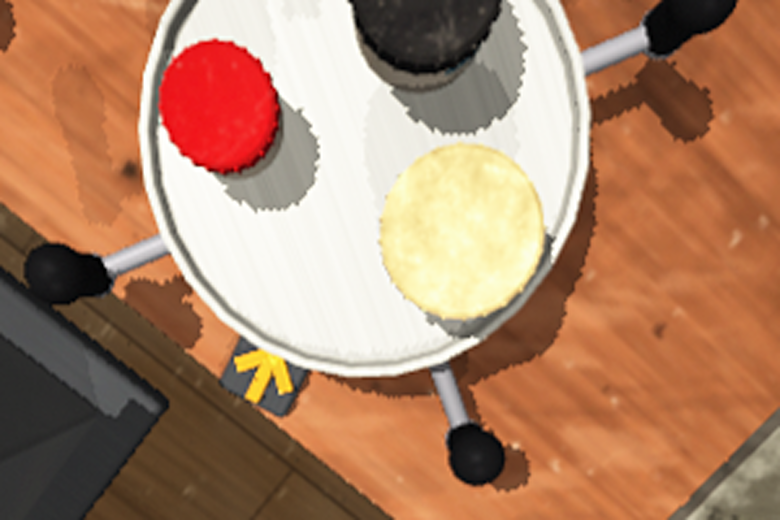

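Emit:
play_rows:
  series: "0 0 0 5 0 0 0;0 0 0 5 0 0 0;0 0 0 5 0 0 0;0 0 0 2.6 0 0 0;0 0 0 0 0 0 0"

```text
clock: 2.33
tcp_pos: [0.411, -0.343, 0.0721]
orientation: [-0.002, 0.94, 0.341, -0.001]
wrist_force: [0.3, 0.8, 0.7]
finger_gap: 0.0001
```

Emit:
play_rows:
  series: "0 0.017 0.654 0 0 0 -3;0 0.017 0.654 0 0 0 -3;0 0.017 0.654 0 0 0 -3;0 0.017 0.654 0 0 0 -3;0 0.017 0.654 0 0 0 -3;0 0.017 0.654 0 0 0 -3;0 0.017 0.654 0 0 0 -3;0 0 0 0 0 0 0"

```text
clock: 3.32
tcp_pos: [0.4487, -0.3746, 0.076]
orientation: [0.001, 0.862, 0.507, 0.0]
wrist_force: [-0.5, 0.3, -0.3]
finger_gap: 0.0004
```

```bash
python3 - <<'E'
from h import *
im=cams.read_camera('wrist')[:,:,::-1];cv2.imwrite("pics/w2.png",im)
im=cams.read_camera('scene')[:,:,::-1][150:300,270:470];cv2.imwrite("pics/s2.png",cv2.resize(im,None,fx=4,fy=4,interpolation=cv2.INTER_CUBIC))
E
```

```text
(no output)
```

View pics/w2.png

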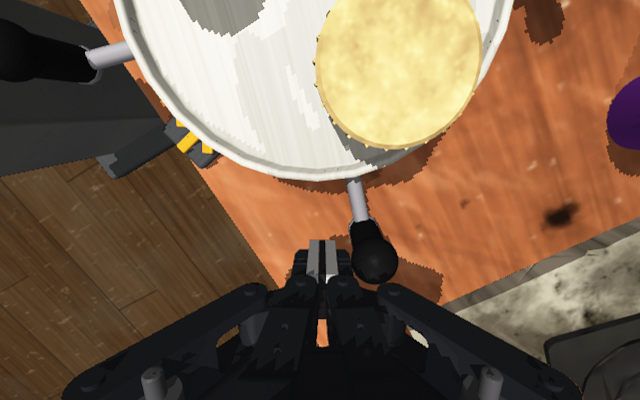

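View pics/s2.png

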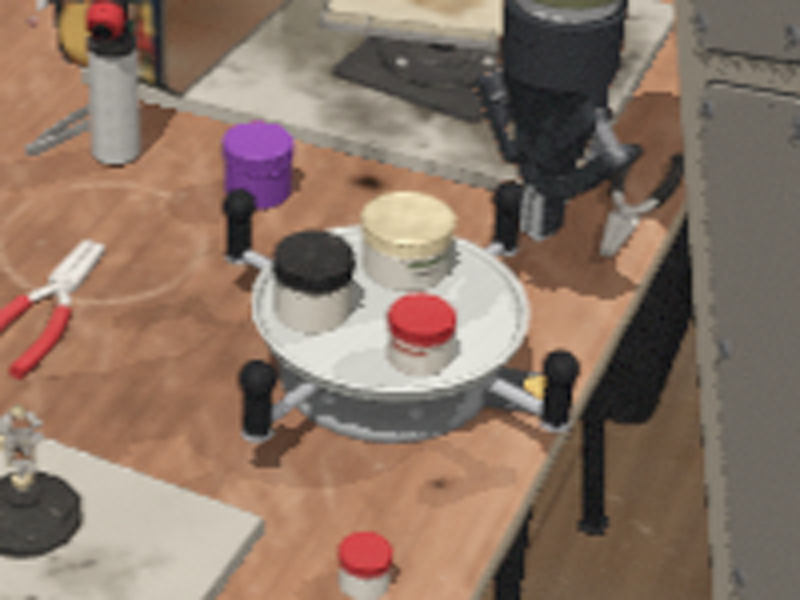

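Emit:
play_rows:
  series: "0 0.017 0.654 0 0 0 -3;0 0.017 0.654 0 0 0 -3;0 0.017 0.654 0 0 0 -3;0 0.017 0.654 0 0 0 -3;0 0.017 0.654 0 0 0 -3;0 0.017 0.654 0 0 0 -3;0 0.017 0.654 0 0 0 -3;0 0.017 0.654 0 0 0 -3;0 0.017 0.654 0 0 0 -3;0 0.017 0.654 0 0 0 -3;0 0.017 0.654 0 0 0 -3;0 0 0 0 0 0 0"

```text
clock: 4.92
tcp_pos: [0.5172, -0.3891, 0.0747]
orientation: [0.0, 0.683, 0.731, -0.0]
wrist_force: [-0.7, -0.2, -1.2]
finger_gap: -0.0003
```

```bash
python3 - <<'E'
from h import *
im=cams.read_camera('wrist')[:,:,::-1];cv2.imwrite("pics/w3.png",im)
im=cams.read_camera('top')[:,:,::-1][150:350,180:420];cv2.imwrite("pics/t3.png",cv2.resize(im,None,fx=3,fy=3,interpolation=cv2.INTER_CUBIC))
E
```

```text
(no output)
```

View pics/w3.png

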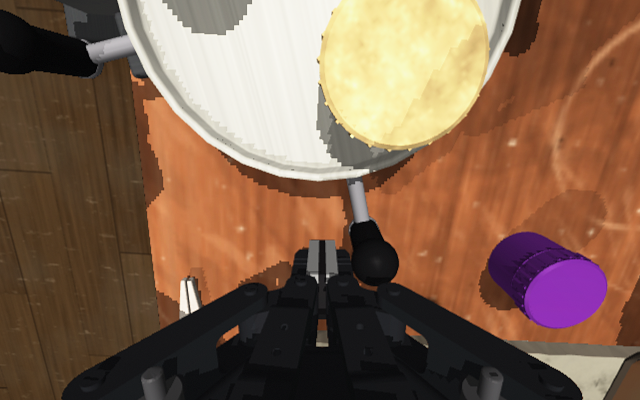

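View pics/t3.png

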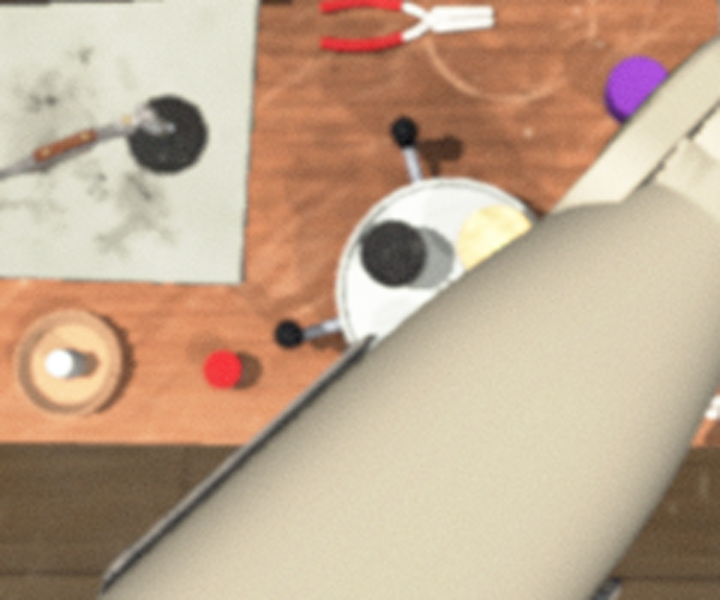

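```bash
python3 - <<'E'
from h import *
f=lambda u,v,z:ray('top',((u+.5)/3-.5+180,(v+.5)/3-.5+150),z)[:2]
c=np.array([.5079,-.2631])
for p,z in[((404,131),.0725),((289,334),.0725),((393,253),.097)]:
    d=f(*p,z)-c;print(np.hypot(*d),np.degrees(np.arctan2(d[1],d[0])))
print('purple',f(639,90,.046))
im=cams.read_camera('scene')[:,:,::-1][130:280,280:480];cv2.imwrite("pics/s3.png",cv2.resize(im,None,fx=4,fy=4,interpolation=cv2.INTER_CUBIC))
E
```

```text
0.12485582396127233 16.146699466772905
0.12363864616334383 106.1967631864021
0.04690914265205021 59.988172853081046
purple [ 0.66663207 -0.4123134 ]
```

View pics/s3.png

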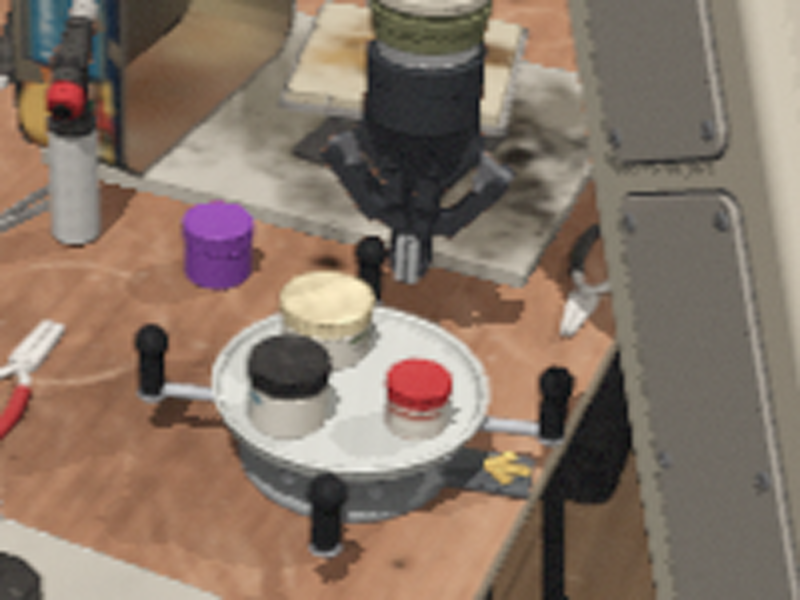

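Emit:
play_rows:
  series: "0 0.017 0.654 0 0 0 -3;0 0.017 0.654 0 0 0 -3;0 0.017 0.654 0 0 0 -3;0 0.017 0.654 0 0 0 -3;0 0.017 0.654 0 0 0 -3;0 0.017 0.654 0 0 0 -3;0 0.017 0.654 0 0 0 -3;0 0.017 0.654 0 0 0 -3;0 0.005 0.22 0 0 0 -1;0 0 0 0 0 0 0"

```text
clock: 6.32
tcp_pos: [0.5687, -0.3736, 0.0743]
orientation: [0.0, 0.508, 0.861, -0.0]
wrist_force: [0.2, 0.5, 0.6]
finger_gap: -0.0002
```

```bash
python3 - <<'E'
from h import *
im=cams.read_camera('scene')[:,:,::-1][170:270,310:430];cv2.imwrite("pics/s4.png",cv2.resize(im,None,fx=6,fy=6,interpolation=cv2.INTER_CUBIC))
im=cams.read_camera('top')[:,:,::-1][150:350,180:420];cv2.imwrite("pics/t4.png",cv2.resize(im,None,fx=3,fy=3,interpolation=cv2.INTER_CUBIC))
E
```

```text
(no output)
```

View pics/s4.png

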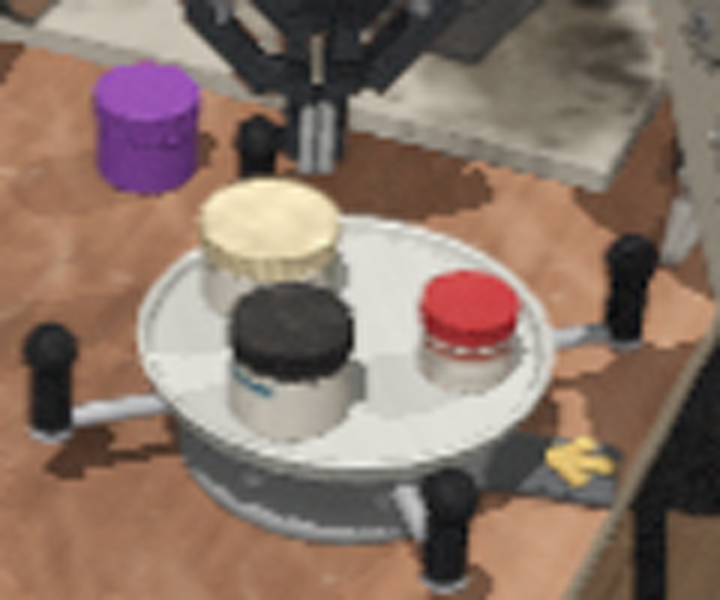

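View pics/t4.png

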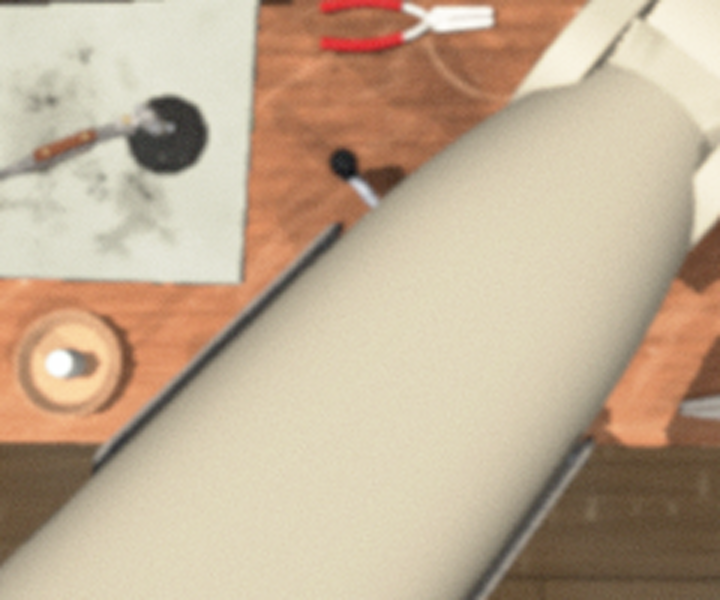

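Emit:
play_rows:
  series: "0 0 -1.5 0 0 0 0;0 0 -1.5 0 0 0 0;0 0 0 -4 0 0 0;0 0 0 -5 0 0 0;0 0 0 -5 0 0 0;0 -5 -2 -4 0 0 0;0 -4 -2 -4 0 0 0;0 0 0 0 0 0 0;0 0 0 0 0 0 0"

```text
clock: 7.55
tcp_pos: [0.5496, -0.4829, 0.2904]
orientation: [-0.001, 0.508, 0.861, 0.0]
wrist_force: [0.5, 0.4, -1.8]
finger_gap: 0.0003
```

```bash
python3 - <<'E'
from h import *
import json
c=cams.get_calibration('wrist')
im=cams.read_camera('wrist')[:,:,::-1];cv2.imwrite("pics/w5.png",im)
json.dump({k:np.array(v).tolist() for k,v in c.items()},open('w5.json','w'))
E
```

```text
(no output)
```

View pics/w5.png

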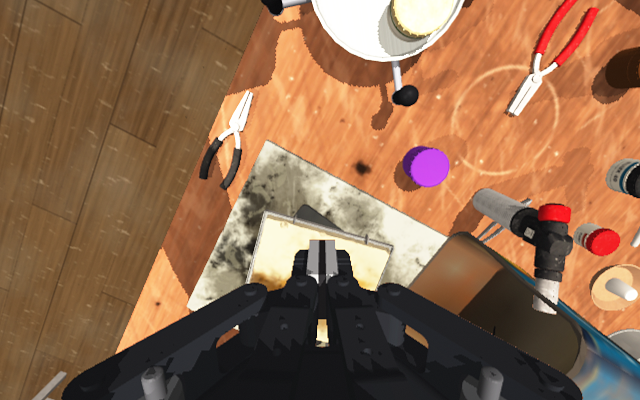

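Emit:
play_rows:
  series: "0 1.7 -4.8 0 0 0 0;0 1.7 -4.8 0 0 0 0;0 1.7 -4.8 0 0 0 0;0 1.7 -4.8 0 0 0 0;0 1.7 -4.8 0 0 0 0;0 1.7 -4.8 0 0 0 0;0 0 0 0 0 0 0"

```text
clock: 8.48
tcp_pos: [0.2462, -0.5309, 0.2905]
orientation: [-0.001, 0.509, 0.861, 0.001]
wrist_force: [0.3, 0.0, 0.3]
finger_gap: 0.0002
```

```bash
python3 - <<'E'
from h import *
ims=[cams.read_camera('top')[:,:,::-1].astype(float) for _ in range(4)]
im=np.mean(ims,0)[180:310,260:400].astype(np.uint8);cv2.imwrite("pics/t6.png",cv2.resize(im,None,fx=4.5,fy=4.5,interpolation=cv2.INTER_CUBIC))
cv2.imwrite("pics/t6full.png",np.mean(ims,0).astype(np.uint8))
im=cams.read_camera('scene')[:,:,::-1][170:270,310:430];cv2.imwrite("pics/s6.png",cv2.resize(im,None,fx=6,fy=6,interpolation=cv2.INTER_CUBIC))
E
```

```text
(no output)
```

View pics/t6.png

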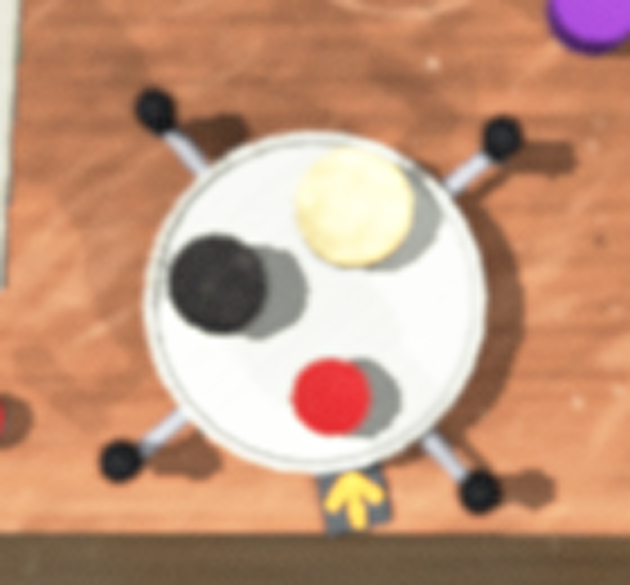

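View pics/s6.png

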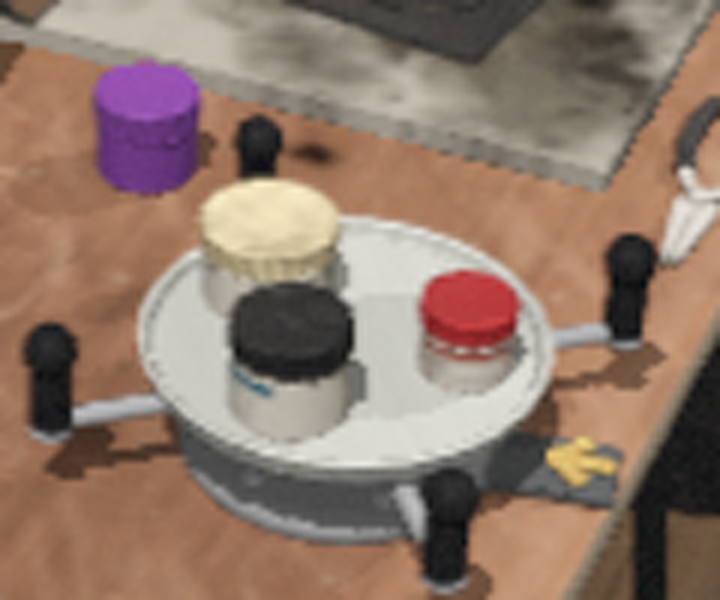

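```bash
cat > m.py <<'E'
from h import *
def meas(full,pts):
    g=lambda u,v:((u+.5)/4.5-.5+260,(v+.5)/4.5-.5+180)
    f=lambda u,v,z:ray('top',g(u,v),z)[:2]
    b=np.array([f(*p,.0725) for p in pts]);c=b.mean(0)
    A=lambda q:(np.hypot(*(q-c)),np.degrees(np.arctan2(*(q-c)[::-1]))%360)
    print('c',c,[A(x) for x in b])
    im=cv2.imread(full).astype(int);m=((im[:,:,2]>150)&(im[:,:,1]<90)&(im[:,:,0]<90)).astype(np.uint8)
    n,l,s,ce=cv2.connectedComponentsWithStats(m)
    for i in range(1,n):
        if s[i,4]>60 and 295<ce[i][0]<360 and 220<ce[i][1]<290: print('red',ce[i],s[i,4],A(ray('top',ce[i],.087)[:2]))
    m=((im[:,:,2]>150)&(im[:,:,1]>120)&(im[:,:,0]<110)).astype(np.uint8);m[:283]=0;m[300:]=0;m[:,:325]=0;m[:,355:]=0
    ys,xs=np.nonzero(m);print('arrow',xs.mean(),ys.mean(),A(ray('top',(xs.mean(),ys.mean()),.012)[:2]))
    for n,p,z in[('tail',(359,525),.012),('tip',(349,475),.012),('tongue end',(360.5,527.5),.008)]:print(n,A(f(*p,z)))
E
python3 -c "
from m import *
meas('pics/t6full.png',[(155,109),(502,137),(480,491),(120,461)])"
```

```text
c [ 0.50849574 -0.26334644] [(np.float64(0.1247510231815386), np.float64(40.59915845936994)), (np.float64(0.12441204035683434), np.float64(310.39574474201163)), (np.float64(0.12453562057454406), np.float64(220.77114191001706)), (np.float64(0.12478527566941192), np.float64(130.49551430649166))]
red [333.46305419 267.78325123] 203 (np.float64(0.0506986963670276), np.float64(190.60172575702268))
arrow 340.4102564102564 290.4017094017094 (np.float64(0.10260369382594346), np.float64(194.35513705819267))
tail (np.float64(0.11511156111394262), np.float64(191.54751820960075))
tip (np.float64(0.08928672089962142), np.float64(191.54556999187704))
tongue end (np.float64(0.11663579578351811), np.float64(191.80671061538172))
```

```bash
python3 - <<'E'
from h import *
im=cv2.imread('pics/t6full.png')
big=cv2.resize(im[255:310,300:370],None,fx=10,fy=10,interpolation=cv2.INTER_CUBIC)
cv2.imwrite('pics/t6b.png',big)
s=cv2.imread('pics/s6.png')
cv2.imwrite('pics/s6b.png',cv2.resize(s[220:540,380:660],None,fx=2,fy=2,interpolation=cv2.INTER_CUBIC)[:600])
c=cams.get_calibration('scene');R,_=cv2.Rodrigues(c['rvec']);print('scene cam',-R.T@c['tvec'])
c=cams.get_calibration('top');R,_=cv2.Rodrigues(c['rvec']);print('top cam',-R.T@c['tvec'])
E
```

```text
scene cam [0.16077974 0.67679876 0.81575654]
top cam [ 0.42786536 -0.27508237  1.02559966]
```

View pics/t6b.png

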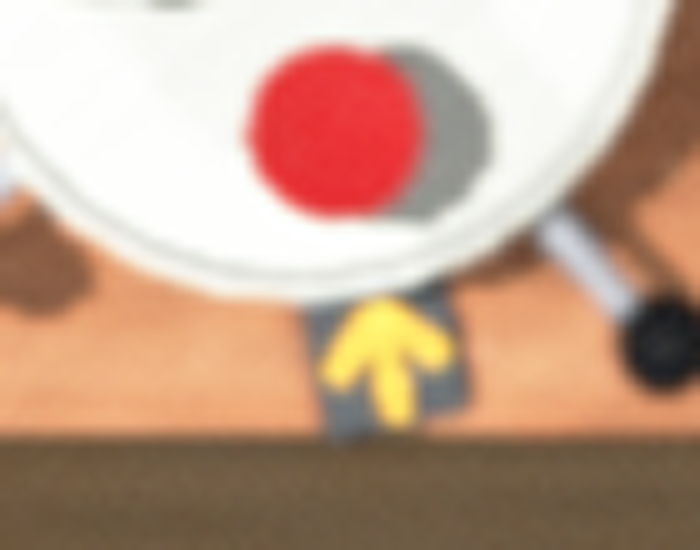

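View pics/s6b.png

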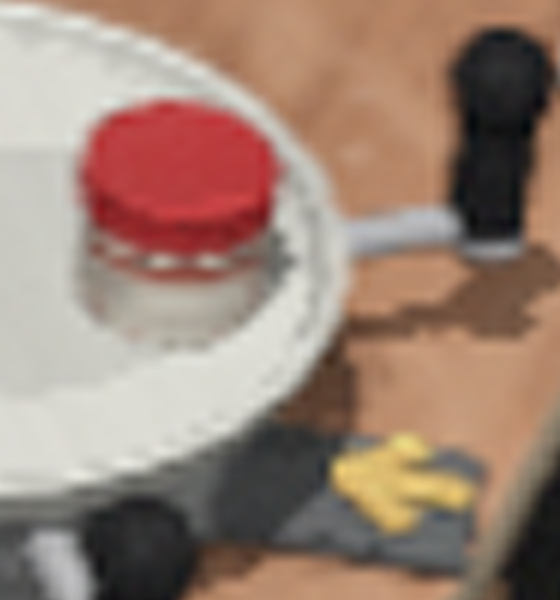

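```bash
python3 - <<'E'
from h import *
g=lambda u,v:((u+.5)/10-.5+300,(v+.5)/10-.5+255)
c=np.array([.5084,-.2633])
def A(q,c=c): return np.round([*q,np.hypot(*(q-c)),np.degrees(np.arctan2(*(q-c)[::-1]))%360],4)
for p in [(332,378),(443,353),(400,418),(380,302),(387.5,365.5)]:print(A(ray('top',g(*p),.012)[:2]))
print('red',A(ray('top',g(337,131),.087)[:2]))
s=lambda u,v,z:ray('scene',((u+.5)/6-.5+310,(v+.5)/6-.5+170),z)[:2]
b=np.array([s(*p,.0725) for p in[(260,140),(632,261),(450,494),(49,349)]]);c2=b.mean(0);print(b,c2)
print('tray',s(346,342,.057))
print('red',A(s(469,300,.087),c2))
for p in [(583,441),(575,481),(615,467),(548,457)]:print('arrow',A(s(*p,.012),c2))
E
```

```text
[ 4.045000e-01 -2.709000e-01  1.041000e-01  1.841951e+02]
[ 4.104000e-01 -2.968000e-01  1.036000e-01  1.988792e+02]
[ 3.956000e-01 -2.868000e-01  1.153000e-01  1.917461e+02]
[ 4.220000e-01 -2.821000e-01  8.840000e-02  1.922812e+02]
[ 4.075000e-01 -2.839000e-01  1.030000e-01  1.915148e+02]
red [ 4.589000e-01 -2.722000e-01  5.020000e-02  1.902115e+02]
[[ 0.58842072 -0.35788882]
 [ 0.41226154 -0.34270413]
 [ 0.42719062 -0.16823686]
 [ 0.60367061 -0.18132961]] [ 0.50788587 -0.26253985]
tray [ 0.5053359  -0.25743831]
red [ 4.579000e-01 -2.681000e-01  5.030000e-02  1.863867e+02]
arrow [ 4.112000e-01 -2.936000e-01  1.015000e-01  1.977851e+02]
arrow [ 4.058000e-01 -2.674000e-01  1.022000e-01  1.827309e+02]
arrow [ 3.939000e-01 -2.832000e-01  1.158000e-01  1.902945e+02]
arrow [ 4.208000e-01 -2.772000e-01  8.830000e-02  1.895384e+02]
```

Emit:
play_rows:
  series: "0 -1.7 4.8 0 0 0 0;0 -1.7 4.8 0 0 0 0;0 -1.7 4.8 0 0 0 0;0 -1.7 4.8 0 0 0 0;0 -1.7 4.8 0 0 0 0;0 -1.7 4.8 0 0 0 0;0 4 2 4 0 0 0;0 5 2 4 0 0 0;0 0 0 5 0 0 0;0 0 0 5 0 0 0;0 0 0 4 0 0 0;0 0 0 0 0 0 0"

```text
clock: 10.22
tcp_pos: [0.5411, -0.3846, 0.0701]
orientation: [-0.004, 0.507, 0.862, 0.001]
wrist_force: [-0.0, -0.1, 0.7]
finger_gap: 0.0
```

Emit:
play_rows:
  series: "0 0 0.9 0 0 0 0;0 0 0.8 0 0 0 0;0 0 0.7 0 0 0 0;0 0 0.4 0 0 0 0;0 0.01 0.4 0 0 0 -1;0 0.01 0.23 0 0 0 -1;0 0 0 0 0 0 0;0 0 0 0 0 0 0"

```text
clock: 11.22
tcp_pos: [0.5723, -0.3712, 0.0741]
orientation: [-0.0, 0.493, 0.87, 0.0]
wrist_force: [-0.9, 0.2, -0.8]
finger_gap: 0.0003
```

Emit:
play_rows:
  series: "0 0 -1.5 0 0 0 0;0 0 -1.5 0 0 0 0;0 0 0 -4 0 0 0;0 0 0 -5 0 0 0;0 0 0 -5 0 0 0;0 -5 -2 -4 0 0 0;0 -4 -2 -4 0 0 0;0 0 0 0 0 0 0"

```text
clock: 12.22
tcp_pos: [0.558, -0.4867, 0.2952]
orientation: [0.004, 0.495, 0.869, -0.002]
wrist_force: [-0.5, -0.6, -0.7]
finger_gap: -0.0003
```

Emit:
play_rows:
  series: "0 1.7 -4.8 0 0 0 0;0 1.7 -4.8 0 0 0 0;0 1.7 -4.8 0 0 0 0;0 1.7 -4.8 0 0 0 0;0 1.7 -4.8 0 0 0 0;0 1.7 -4.8 0 0 0 0;0 0 0 0 0 0 0"

```text
clock: 13.1
tcp_pos: [0.2547, -0.5407, 0.2906]
orientation: [-0.001, 0.495, 0.869, 0.001]
wrist_force: [1.0, -0.0, -0.1]
finger_gap: -0.0005
```

```bash
python3 - <<'E'
from h import *
ims=[cams.read_camera('top')[:,:,::-1].astype(float) for _ in range(4)]
m=np.mean(ims,0).astype(np.uint8);cv2.imwrite("pics/t7full.png",m)
cv2.imwrite("pics/t7.png",cv2.resize(m[180:310,260:400],None,fx=4.5,fy=4.5,interpolation=cv2.INTER_CUBIC))
im=cams.read_camera('scene')[:,:,::-1][170:270,310:430];cv2.imwrite("pics/s7.png",cv2.resize(im,None,fx=6,fy=6,interpolation=cv2.INTER_CUBIC))
E
```

```text
(no output)
```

View pics/t7.png

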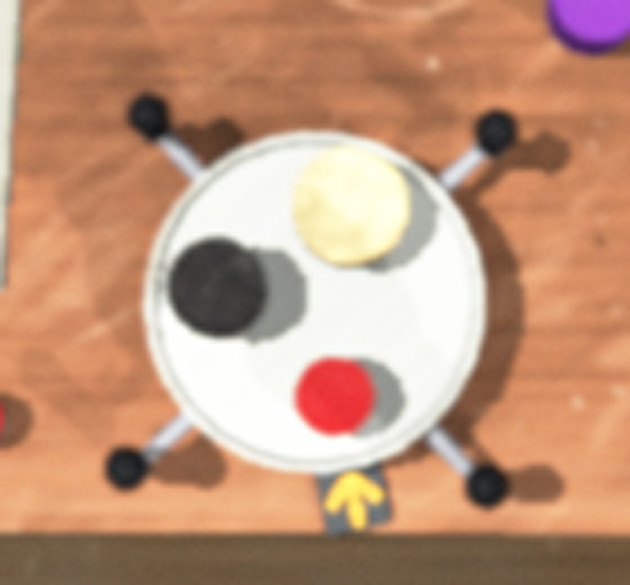

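View pics/s7.png

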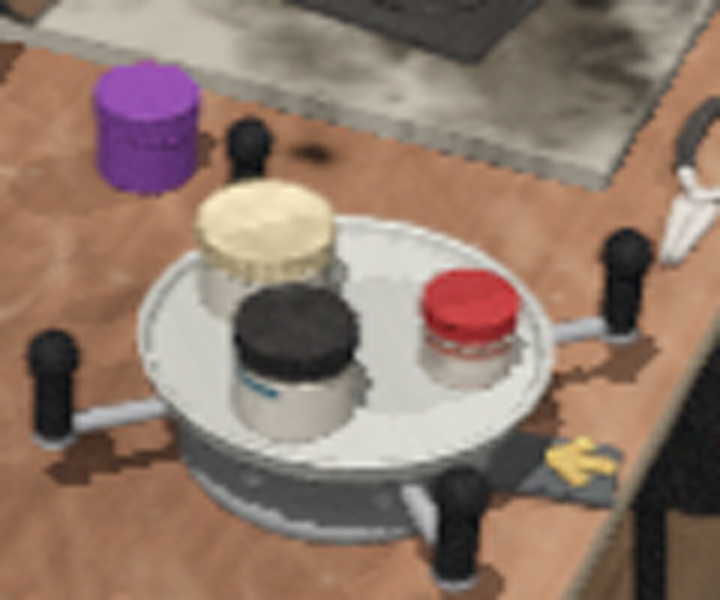

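```bash
python3 -c "
from m import *
meas('pics/t7full.png',[(143,121),(492,126),(490,480),(130,472)])"
```

```text
c [ 0.50835513 -0.26310476] [(np.float64(0.12415989138828953), np.float64(44.43863413821285)), (np.float64(0.12478280455256863), np.float64(313.81933225643405)), (np.float64(0.12403900626798794), np.float64(224.2203297859041)), (np.float64(0.12430896701349164), np.float64(133.8731072006453))]
red [334.25 267.57] 200 (np.float64(0.050501303366698), np.float64(192.9148951775435))
arrow 339.8070175438597 290.56140350877195 (np.float64(0.10254689715509104), np.float64(193.69178795110005))
tail (np.float64(0.1150224790913304), np.float64(191.67948840981558))
tip (np.float64(0.08919771819670566), np.float64(191.71574670316085))
tongue end (np.float64(0.11654791008394581), np.float64(191.93715098417135))
```

```bash
python3 - <<'E'
import cv2,numpy as np
a=cv2.imread('pics/top0.png').astype(int);b=cv2.imread('pics/t7full.png').astype(int)
d=(cv2.GaussianBlur(np.abs(a-b).max(2).astype(np.uint8),(5,5),0)>30)
for n,(x0,x1,y0,y1) in dict(redpl=(283,350,140,172),dish=(180,225,250,292),blackpl=(402,470,268,300),purple=(375,410,165,195),smallred=(245,265,262,284)).items():print(n,d[y0:y1,x0:x1].sum())
from workcell import workorder,get_state
s=get_state();print(s['clock'],np.abs(s['qvel']).max())
print(workorder.hand_in())
E
```

```text
redpl 0
dish 0
blackpl 0
purple 0
smallred 0
13.35 0.013079119394261188
the job is handed in; nothing more can be done
None
```

I turned the carousel about 72° counter-clockwise until the red-lidded pot stood behind the brass pointer, then handed the job in at 13.35 s. I pushed one post sideways with the closed finger, checked, gave it a last push of about 2°, and drew the hand well clear.

**Alignment:**
- **Top camera:** the last picture puts the red pot at about 192.8° round the axis. The pointer is at about 191.7° to 192°, so they agree to within about 1°, or 1 mm at the pot.
- **Scene camera:** before the last push, this slanted view put the pot about 3.8° short, where the top view said about 1.4°. I did not remeasure from it afterwards; allowing for the push, it would leave the pot about 1.5° short. I trusted the top view because it looks almost straight down.
- **Arrow by colour:** picking out the arrow by colour alone gave 193.7°, which is probably skewed by nearby wood, so I did not use it.

**Everything else:**
- The pots rode round standing in place, and the force readings at the end of each move stayed under about 2 N.
- Comparing the first and last top pictures showed no change at the dish, either pair of pliers, the purple pot or the small red one.

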